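# Load the food chopper and lock its bayonet lid

### The arm

A 7-joint arm with a two-finger parallel gripper is mounted at the origin on a cart in front of the work surface, level with it; the furniture and walls round the work are solid. World frame = base frame: x ahead of the robot, y to its left, z up, the work surface at z = 0. Lengths are in mm, angles in rad, forces in N, time in s.
With the tool pointing down it reaches from about 350 to 900 mm from the base axis. Payload 8.1 kg.
Tool frame: the origin (TCP) lies midway between the tips of the shut fingers; the grasp point (between the pads) lies bot.grip_point_offset behind it (bot.grip_point_offset is the distance from the TCP to the grasp point, in mm); z points along the fingers, y is the line along which they close (so a half turn about z gives the same grasp; the last joint's range is limited). The gripper opens to 92 mm and grips with 3 to 60 N. Pads are 19 mm wide; open, the fingers measure 130 mm over their backs; the gripper's body (75 mm by 190 mm) begins 47 mm behind the grasp point.
Start: joints at [1.08, 0.434, 0.025, 1.573, -0.012, 1.134, -0.075], TCP at [236.324, -578.613, 226.742] pointing down, gripper open.
Joint ranges: [-2.62, 2.62], [-0.44, 2.09], [-1.27, 1.32], [0.08, 2.57], [-1.32, 4.46], [0.12, 2], [-2.74, 2.74]. Speed limits (rad/s): [2.22, 2.22, 3.01, 3.01, 3.14, 3.14, 3.14].

### API

Orientations are given as [roll, pitch, yaw] about the fixed x, y, z axes, in that order (R = Rz(yaw) Ry(pitch) Rx(roll)).
In Python, from plant import bot gives the robot as it stands.
- The arm moves only by the shell command python3 -m jog 'ROWS' [FORCE]. ROWS is JSON, a list of rows, each an object with "delta_pos": the shift along the world's x, y, z normalised to -1 to 1, where 1 is 1 m, a list of three; "turn": the turn, a rotation vector about the world's x, y, z normalised to -1 to 1, where 1 is pi rad, a list of three; "fingers": the opening, from -1 (shut) to 1 (fully open). In form: [{"delta_pos": [tx, ty, tz], "turn": [rx, ry, rz], "fingers": fingers}, ...]. A call has 1 to 12 rows; each row is the pose to reach, as a shift and turn from the pose commanded when the call began, turning the shorter way round; what a row does not reach only later rows make up. A row lasts 1/10 s, in which the tool goes at most 50 mm and 8.59 degrees, less where a joint would pass 70% of its speed; a pose out of reach is approached as far as the arm can. A call with a number of a shift or a turn outside -1 to 1 is refused whole. A call with a gripper value outside its range is refused whole. The fingers move at their own pace and stop on an object; FORCE is the grip in N (left out, the last holds). Time passes only in rows, so rows that repeat a pose let the fingers close. It gives the time, the measured TCP pose, the force, the opening and the grip force at its end, in the units of the state.
- bot.sense(): the state, without advancing time (a new reading comes with each control period).
- bot.capture(name): name is "scene" or "top"; returns a dict with "color" (420x560x3 uint8, blue, green, red), "depth" (420x560 float32, mm along the optical axis (not along the pixel's ray), 0 where there is no reading), "vertical_fov" (degrees; the focal length in pixels is half the picture's height over the tangent of half this angle, whatever the lens; pixels are square), "cx", "cy" (the principal point, pixels), "rvec" (rotation vector, rad) and "tvec" (3), from world to camera coordinates, as OpenCV has them. Camera axes: x right, y down, z forward; pixel columns grow to the right and rows downward; lengths in mm; the calibration is good to about 2 mm. A picture is of the moment at which its call begins.
- bot.sign_off(): hands the job in; it is judged then, once.
The state is a dict: "time_s": time; "joints": joint angles; "joint_vel": joint speeds; "effort": joint torques, N m; "ee_pos": TCP position; "tool_rot": TCP orientation; "wrist_force": force on the tool from outside, world axes, zero at the start; "torque": the same for the moment, N m; "width": finger opening in mm; "gripper_force": force on a finger pad.
Only numpy, scipy, OpenCV 4.12 (cv2) and the standard library are available. Lean on these libraries where they do the work, as an engineer would, in place of code of your own. Each camera call takes 0.05 s, during which the arm holds its last target. There are 200 camera calls.

### The job

Get the food chopper ready to run: first put the garlic bulb in its bowl, then fit the lid. The lid's two lugs go down through the two slots in the bowl's mouth; press the lid fully down against the stiff seal, then turn it clockwise a quarter turn to its stop so that it is locked, without knocking the other things about.

Things in the scene. Friction and masses are not known exactly. Their poses are not given: they have to be found in the camera images.
- chopper: food chopper, does not move: round white motor base 178 mm across with a black dial on its front, carrying an open clear bowl with a grey collar. Origin: centre of its underside on the worktop; z up, the dial faces its -x. Rim 160 mm, bowl floor 66 mm above the origin. A black seal ring round the rim stands 8 mm above it
- mouth (a point): centre of the bowl's mouth at rim height. The rim is a grey ledge 8 mm thick, opening 132 mm across, interrupted by two slots 30 mm wide reaching out to 152 mm across, at the chopper's +y and -y
- slot (a point): middle of the slot at the chopper's +y, at rim height, 70 mm from the centre; the other slot is opposite
- lock_mark (a point): small raised rib outside the collar at the chopper's +x (another at -x), 85 mm from the centre, 17 mm below the rim. The lugs end under these ribs when locked and meet stops there. They turn only clockwise seen from above (from the chopper's +y to its +x, and -y to -x); stops block the other way
- bowl_centre (a point): centre of the bowl's floor, 94 mm below the rim; the bowl is 152 mm wide inside, 132 mm at its mouth
- seal (a joint): how far the black seal ring (154 to 166 mm across) is pressed down: 0 as found, 0.008 m when flush with the rim. No spring: it resists with about 8 N, more if pressed fast, and stays where pushed. The lid alone is too light to press it; until it is almost fully down the lugs are still in the slots and the lid cannot be turned
- lid: loose white lid, about 240 g: a disc 166 mm across, 6 mm thick, a straight handle bar on top along the lid's x (150 mm long, 16 wide, 36 high), a plug below (126 mm across, 20 deep, tapered foot). Origin: centre of the plug's underside; disc from 20 to 26 mm, bar from 26 to 62 mm above it. Half a turn leaves it the same. Fully down, its origin is 20 mm below the rim; on the raised seal, 12 mm
- lid_lug (a point): outer end of the lug at the lid's +x, under the end of the bar, 72 mm from the lid's axis, 7 mm above the lid's origin; the other is opposite at -x. Lugs are 18 mm wide, 6 mm thick, tops 10 mm under the disc. Once the lid is down it turns easily about its centre, also by pushing one end of the bar sideways
- lid_grip (a point): middle of the lid's handle bar, 50 mm above the lid's origin; the bar is 16 mm thick here
- garlic_centre (a point): centre of the garlic bulb, whitish, about 60 mm wide and 60 mm high with its stem upwards, standing on the worktop; this point is 28 mm above its underside
- onion: a brown onion, 61 mm wide, 68 mm high, a bystander; origin at its underside
- lime: a green lime, 50 mm, a bystander; origin at its underside
- mug: a mug, 78 mm wide, 92 mm high, a bystander; origin at its underside
- tin: a food tin, 75 mm wide, 110 mm high, a bystander; origin at its underside
Things that resemble listed ones, but are neither listed nor needed, are in the scene too. Of the things like the lid, leave any that is red; of the rest the larger one is meant.

How it is judged:
By the outcome, as a careful person would: the job done as asked, in the order asked, and still so for the second after the job is handed in, with the robot touching nothing.
It also fails if it takes over 72 s, if anything falls off the work surface, if the arm or the gripper's body presses on something with over 40 N, if the wrist force passes 120 N, or if a joint passes its speed limit or range.

## Working session

There is one attempt and no reset: what is moved stays moved. The work goes in short steps, Python scripts to look and compute and a shell command to move; the robot and the scene stay as the last step left them, time stands still between calls to the robot, and variables do not carry over. Pictures are saved under pics/ and viewed, at most 10 in all, crops included, and the job is handed in when it is done.

```bash
ls; mkdir -p pics; cat > h.py <<'E'
import numpy as np, cv2
from plant import bot
def cap(n):
    c=bot.capture(n); R=cv2.Rodrigues(np.array(c["rvec"],float))[0]; t=np.array(c["tvec"],float).ravel()
    f=210/np.tan(np.radians(c["vertical_fov"])/2)
    d=c["depth"]; v,u=np.mgrid[0:420,0:560]
    P=np.stack([(u-c["cx"])/f*d,(v-c["cy"])/f*d,d],-1)
    c["W"]=(P-t)@R; c["W"][d==0]=np.nan
    c["R"],c["t"],c["f"]=R,t,f; return c
def plane(c,u,v,z):
    r=c["R"].T@np.array([(u-c["cx"])/c["f"],(v-c["cy"])/c["f"],1]); o=-c["R"].T@c["t"]
    return o+r*(z-o[2])/r[2]
E
python3 - <<'E'
from h import *
for n in("scene","top"):
    c=cap(n); cv2.imwrite(f"pics/{n}0.png",c["color"]); print(n,(-c["R"].T@c["t"]).round(),c["f"],c["R"][2].round(2), (c["depth"]==0).mean())
s=bot.sense(); print(s, bot.grip_point_offset)
E
```

```text
pics
scene [-276.  801.  877.] 425.7836768444082 [ 0.58 -0.61 -0.54] 0.00407312925170068
top [ 336.  -51. 1223.] 419.7149515871346 [ 0.18 -0.   -0.98] 0.0038180272108843537
{'time_s': 0.1, 'joints': array([ 1.0804425 ,  0.43514868,  0.02496443,  1.57399347, -0.01160932,
        1.13404665, -0.07512641]), 'joint_vel': array([ 1.17517613e-04, -1.13001200e-03,  4.77657201e-05, -1.88847064e-03,
        5.28719259e-04,  1.11091050e-03, -1.14200832e-03]), 'effort': array([ 3.28257724e-03, -6.69129181e+01,  9.87885743e-01, -3.15146470e+01,
       -6.06897078e-02,  3.74309882e-02,  6.20988862e-05]), 'ee_pos': array([ 236.09858221, -578.18160641,  226.03113082]), 'tool_rot': array([-3.14014644e+00,  1.19228420e-04,  3.87662585e-01]), 'wrist_force': array([-0.03951346, -0.82862731, -0.51260683]), 'torque': array([-0.05165224, -0.0392092 ,  0.0334522 ]), 'gripper_force': 0.0, 'width': 91.94429777604591} 18.8
```

View pics/top0.png

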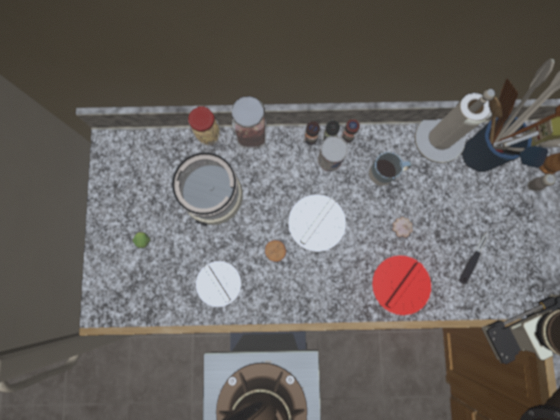

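View pics/scene0.png

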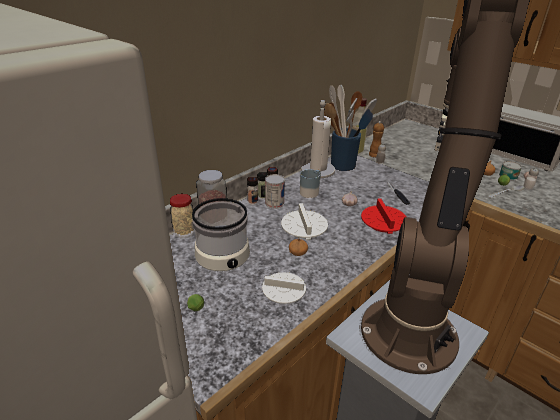

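Top view: the lid candidates are the large white one (317,223), the small white one (219,284) and the red one (402,285). I choose the large white. Garlic candidates are (402,227) only on this counter, with pale things on the far counter in the scene view at about (530,178). The chopper is at (207,185), with its dial near (202,221).

```bash
python3 - <<'E'
from h import *
c=cap("top"); I=c["color"]; W=c["W"]
def blob(m,u0,u1,v0,v1):
    k=np.zeros(m.shape,bool); k[v0:v1,u0:u1]=1; return m&k
mn=I.min(2)
# lids: white tops above table
for nm,b in (("lid",(280,352,188,258)),("small",(190,248,255,312))):
    m=blob((W[...,2]>15)&(W[...,2]<35),*b); p=W[m]; 
    (cx,cy),r=cv2.minEnclosingCircle(p[:,:2].astype(np.float32)); print(nm,p.shape,np.median(p,0).round(1),"circ",cx,cy,r)
    m=blob((W[...,2]>50),*b); p=W[m]; print(" bar",len(p),p.mean(0).round(1),p.max(0)); print(cv2.minAreaRect(p[:,:2].astype(np.float32)))
m=blob(W[...,2]>12,380,425,205,250); p=W[m]; print("garlic",len(p),p.mean(0).round(1),p.min(0),p.max(0))
q=p[p[:,2]>25]; print(cv2.minAreaRect(q[:,:2].astype(np.float32)), p[p[:,2]>45].mean(0))
m=blob((W[...,2]>156)&(W[...,2]<180),150,260,140,230); p=W[m]; print("rim",len(p),np.median(p[:,2]),cv2.minEnclosingCircle(p[:,:2].astype(np.float32)))
big=[cv2.resize(I[v0:v1,u0:u1],(400,400),interpolation=cv2.INTER_CUBIC) for u0,u1,v0,v1 in((165,250,143,228),(370,430,197,257))]
s=cap("scene"); J=s["color"]
big+= [cv2.resize(J[v0:v1,u0:u1],(400,200) ,interpolation=cv2.INTER_CUBIC) for u0,u1,v0,v1 in((170,270,190,270),(270,370,190,240))]
cv2.imwrite("pics/crop1.png",np.vstack([np.hstack(big[:2]),np.hstack(big[2:])]))
m=blob(s["W"][...,2]>14,335,360,188,210)&(np.abs(s["W"][...,0]-p.mean(0)[0])<2000); g=s["W"][m]; print("garlic scene",len(g),g.min(0),g.max(0))
E
```

```text
lid (2259, 3) [ 508.7 -166.2   27.2] circ 491.2041320800781 -145.7235107421875 111.07243347167969
 bar 310 [ 508.1 -164.    62.4] [572.3148092  -59.96990492  69.78631899]
((489.3366394042969, -143.59860229492188), (38.90766143798828, 211.31884765625), 43.076507568359375)
small (1394, 3) [342.1 116.1  21. ] circ 342.8519287109375 117.22671508789062 63.63656234741211
 bar 48 [345.7 118.8  51.5] [389.40556023 148.45508164  55.1618872 ]
((342.7366943359375, 116.56159973144531), (113.00434875488281, 11.762526512145996), 32.68828582763672)
garlic 321 [ 490.8 -407.9   39.9] [ 464.35046346 -438.68314724   19.71125926] [ 521.98904614 -383.2047905    64.72328158]
((491.9115905761719, -410.24041748046875), (55.905921936035156, 55.97755813598633), 45.94580078125) [ 491.69304243 -411.38363084   49.31984136]
rim 1116 163.77289890889884 ((599.0338745117188, 134.73281860351562), 83.7055435180664)
garlic scene 153 [ 462.82339305 -433.07032201   14.31289178] [ 517.27481742 -378.20368893   62.48362315]
```

View pics/crop1.png

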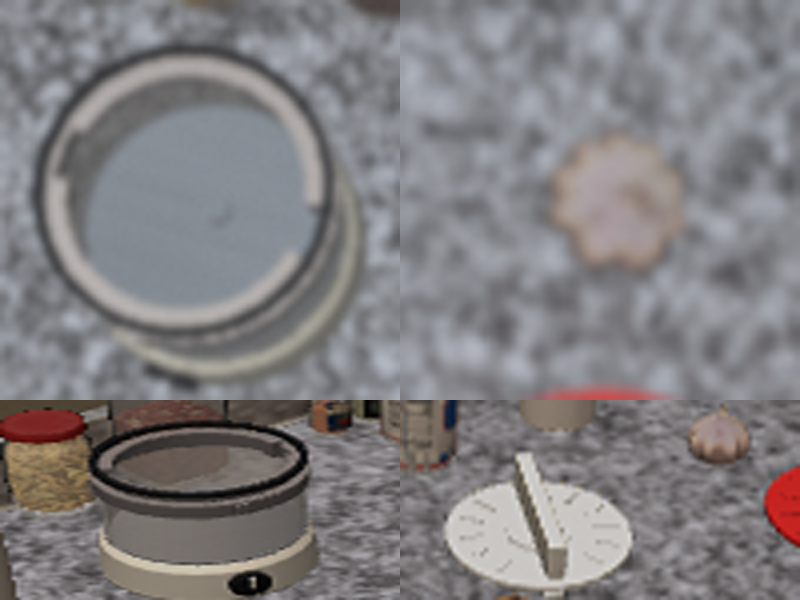

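The crop confirms the garlic at (402,227) with its stem up, and the chopper's slots at crop (65,155) and (312,228), so the chopper's yaw is about -16°. The big white lid stands upright with its bar on top. I go for the garlic first, and work out the lid and slot numbers in parallel.

```bash
python3 -m jog '[{"delta_pos":[0.05,0.033,0],"turn":[0,0,0],"fingers":1},{"delta_pos":[0.10,0.066,0],"turn":[0,0,0],"fingers":1},{"delta_pos":[0.15,0.10,0],"turn":[0,0,0],"fingers":1},{"delta_pos":[0.20,0.133,-0.02],"turn":[0,0,0],"fingers":1},{"delta_pos":[0.24,0.16,-0.05],"turn":[0,0,0],"fingers":1},{"delta_pos":[0.255,0.17,-0.09],"turn":[0,0,0],"fingers":1},{"delta_pos":[0.255,0.17,-0.1],"turn":[0,0,0],"fingers":1},{"delta_pos":[0.255,0.17,-0.1],"turn":[0,0,0],"fingers":1},{"delta_pos":[0.255,0.17,-0.1],"turn":[0,0,0],"fingers":1}]' 15
python3 - <<'E'
from h import *
from scipy.optimize import least_squares
c=cap("top"); I=c["color"].astype(int); W=c["W"]; s=cap("scene")
cv2.imwrite("pics/close1.png",cv2.resize(s["color"][130:250,290:450],(800,600),interpolation=cv2.INTER_CUBIC))
def circ(p,r0):
    r=least_squares(lambda q:np.hypot(p[:,0]-q[0],p[:,1]-q[1])-q[2],[*p.mean(0)[:2],r0],loss="soft_l1",f_scale=1.5); return r.x
# lid disc: white mask in image, contour cast on z=26
m=((I.min(2)>150)&(I.max(2)-I.min(2)<40)).astype(np.uint8); m[:, :275]=0; m[:,355:]=0; m[:185]=0; m[262:]=0
n,l,st,_=cv2.connectedComponentsWithStats(cv2.morphologyEx(m,cv2.MORPH_CLOSE,np.ones((7,7))))
k=1+st[1:,4].argmax(); print(st[k]); ct=cv2.findContours((l==k).astype(np.uint8),cv2.RETR_EXTERNAL,cv2.CHAIN_APPROX_NONE)[0][0][:,0]
p=np.array([plane(c,u,v,24) for u,v in ct]); x=circ(p,83); print("lid",x)
b=W[(W[...,2]>55)&(np.hypot(W[...,0]-x[0],W[...,1]-x[1])<80)]; print(len(b),b.mean(0)); 
d=cv2.fitLine(b[:,:2].astype(np.float32),cv2.DIST_HUBER,0,.01,.01).ravel(); print("bar ang",np.degrees(np.arctan2(d[1],d[0])),d)
# bowl: dark ring
m=(I.max(2)<90); 
vv,uu=np.nonzero(m[140:225,165:250]); p=np.array([plane(c,u+165,v+140,168) for u,v in zip(uu,vv)])
r=np.hypot(p[:,0]-599,p[:,1]-134.7); p=p[(r>70)&(r<90)]; print("seal",len(p),circ(p,80))
for z in(160,168):
  for cr in((65,155),(312,228)): print(z,plane(c,165+cr[0]*85/400-.5,143+cr[1]*85/400-.5,z)[:2])
# rim profile vs angle: depth samples radius 70
x=circ(p,80); 
for rad in(68,70,72):
  out=[]
  for a in range(0,360,3):
    P=np.array([x[0]+rad*np.cos(np.radians(a)),x[1]+rad*np.sin(np.radians(a)),160]); q=c["R"]@P+c["t"]; u=q[0]/q[2]*c["f"]+c["cx"]; v=q[1]/q[2]*c["f"]+c["cy"]
    out.append(int(cv2.remap(c["color"],np.float32([[u]]),np.float32([[v]]),1)[0,0].mean()))
  print(rad,out)
t=W[(W[...,0]>620)&(W[...,0]<800)&(W[...,1]>-60)&(W[...,1]<260)]; print("back objs z", t[(t[:,0]>690)][:,2].max())
E
```

```text
time_s: 1.1
ee_pos: [491.1, -408.0, 125.9]
tool_rot: [-3.14, 0.001, 0.389]
wrist_force: [-0.6, -1.2, 0.5]
width: 91.5
gripper_force: 0.0
[ 275  185   80   77 5474]
lid [ 510.74887325 -166.52039912  120.47589268]
303 [ 509.93563883 -166.31326243   62.59236107]
bar ang -37.457703 [   0.7938025   -0.6081756  510.03204   -166.29709  ]
seal 165 [597.68038609 134.64966453  79.81890051]
160 [620.25373907 202.19915519]
160 [576.22280741  65.25268019]
168 [618.116854   200.29637488]
168 [574.41730403  64.38057429]
68 [154, 153, 154, 155, 155, 157, 156, 156, 156, 159, 157, 155, 154, 156, 158, 157, 159, 159, 157, 144, 113, 95, 96, 94, 93, 93, 96, 114, 151, 170, 168, 161, 162, 166, 165, 164, 171, 168, 168, 166, 166, 166, 174, 180, 181, 181, 182, 182, 181, 181, 182, 182, 182, 181, 182, 181, 183, 184, 182, 184, 184, 184, 185, 184, 184, 184, 183, 181, 181, 183, 182, 183, 185, 184, 182, 181, 181, 181, 182, 181, 166, 155, 154, 152, 151, 151, 149, 143, 160, 177, 179, 178, 177, 177, 178, 177, 176, 175, 176, 175, 174, 173, 169, 164, 160, 159, 159, 162, 161, 159, 154, 157, 163, 161, 159, 159, 156, 157, 1
[... 541 characters left out ...]
 177, 176, 174, 172, 174, 175, 177, 172, 173, 173, 173, 171, 170]
72 [176, 177, 179, 180, 177, 178, 179, 179, 178, 180, 178, 179, 181, 181, 182, 180, 182, 182, 182, 169, 135, 114, 106, 110, 114, 112, 112, 130, 168, 185, 185, 184, 184, 186, 186, 187, 186, 188, 187, 186, 187, 187, 187, 188, 187, 186, 188, 187, 188, 186, 186, 186, 185, 185, 184, 183, 181, 178, 176, 174, 174, 173, 173, 178, 180, 175, 177, 173, 173, 170, 172, 177, 173, 170, 169, 168, 169, 171, 172, 165, 151, 144, 146, 145, 140, 144, 134, 117, 149, 175, 177, 177, 178, 179, 178, 179, 179, 182, 180, 181, 180, 180, 178, 179, 179, 179, 179, 178, 178, 179, 180, 177, 179, 178, 177, 176, 177, 180, 178, 177]
back objs z 189.01090826601651
```

View pics/close1.png

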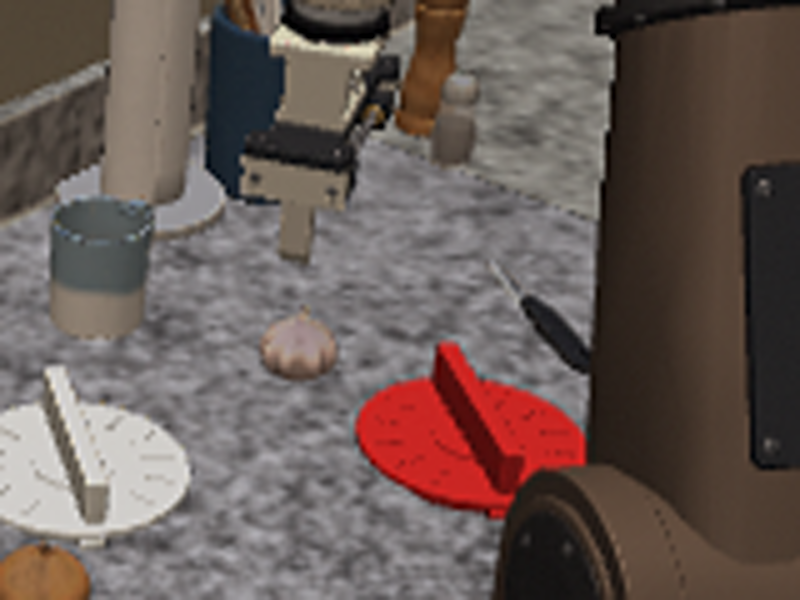

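Lowering onto the garlic, since the view shows the fingers straight above it (crop 300,250 above 300,345).

```bash
python3 -m jog '[{"delta_pos":[0,0,-0.05],"turn":[0,0,0],"fingers":1},{"delta_pos":[0,0,-0.09],"turn":[0,0,0],"fingers":1},{"delta_pos":[0,0,-0.108],"turn":[0,0,0],"fingers":1},{"delta_pos":[0,0,-0.108],"turn":[0,0,0],"fingers":1},{"delta_pos":[0,0,-0.108],"turn":[0,0,0],"fingers":-0.2},{"delta_pos":[0,0,-0.108],"turn":[0,0,0],"fingers":-0.2},{"delta_pos":[0,0,-0.108],"turn":[0,0,0],"fingers":-0.2},{"delta_pos":[0,0,-0.108],"turn":[0,0,0],"fingers":-0.2},{"delta_pos":[0,0,-0.108],"turn":[0,0,0],"fingers":-0.2},{"delta_pos":[0,0,-0.108],"turn":[0,0,0],"fingers":-0.2}]' 15
```

```text
time_s: 2.2
ee_pos: [491.8, -409.0, 19.5]
tool_rot: [3.14, -0.001, 0.388]
wrist_force: [-1.5, 0.1, 6.5]
width: 57.1
gripper_force: 15.0
```

```bash
python3 -m jog '[{"delta_pos":[0,0,0.04],"turn":[0,0,0],"fingers":-0.2},{"delta_pos":[0,0,0.09],"turn":[0,0,0],"fingers":-0.2},{"delta_pos":[0,0,0.14],"turn":[0,0,0],"fingers":-0.2},{"delta_pos":[0,0,0.19],"turn":[0,0,0],"fingers":-0.2},{"delta_pos":[0.005,0.03,0.22],"turn":[0,0,0],"fingers":-0.2},{"delta_pos":[0.015,0.07,0.23],"turn":[0,0,0],"fingers":-0.2},{"delta_pos":[0.025,0.115,0.23],"turn":[0,0,0],"fingers":-0.2},{"delta_pos":[0.034,0.16,0.23],"turn":[0,0,0],"fingers":-0.2},{"delta_pos":[0.042,0.205,0.23],"turn":[0,0,0],"fingers":-0.2},{"delta_pos":[0.05,0.25,0.23],"turn":[0,0,0],"fingers":-0.2}]'
python3 -m jog '[{"delta_pos":[0.01,0.045,0],"turn":[0,0,0],"fingers":-0.2},{"delta_pos":[0.02,0.09,0],"turn":[0,0,0],"fingers":-0.2},{"delta_pos":[0.03,0.135,0],"turn":[0,0,0],"fingers":-0.2},{"delta_pos":[0.039,0.18,0],"turn":[0,0,0],"fingers":-0.2},{"delta_pos":[0.047,0.22,0],"turn":[0,0,0],"fingers":-0.2},{"delta_pos":[0.052,0.26,0],"turn":[0,0,0],"fingers":-0.2},{"delta_pos":[0.057,0.285,0],"turn":[0,0,0],"fingers":-0.2},{"delta_pos":[0.057,0.293,0],"turn":[0,0,0],"fingers":-0.2},{"delta_pos":[0.057,0.293,0],"turn":[0,0,0],"fingers":-0.2},{"delta_pos":[0.057,0.293,0],"turn":[0,0,0],"fingers":-0.2}]'
python3 - <<'E'
from h import *
a=cap("scene")["color"][150:280,150:310];b=cap("top")["color"][120:250,140:300]
cv2.imwrite("pics/over.png",cv2.resize(np.hstack([b,a]),(800,325),interpolation=cv2.INTER_CUBIC)); print(bot.sense()["joints"].round(2))
E
```

```text
time_s: 3.2
ee_pos: [541.2, -156.7, 248.8]
tool_rot: [3.141, -0.0, 0.388]
wrist_force: [1.2, 0.3, -0.4]
width: 57.3
gripper_force: 15.0
time_s: 4.2
ee_pos: [598.3, 132.6, 248.6]
tool_rot: [3.141, 0.001, 0.386]
wrist_force: [-0.3, -0.2, 0.2]
width: 57.2
gripper_force: 15.0
[-0.15  0.41 -0.22  1.56  0.1   1.18 -1.58]
```

View pics/over.png

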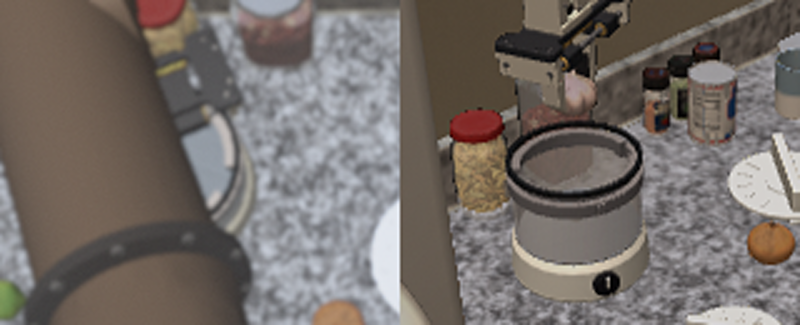

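The garlic is held over the bowl (right view 578,90) and the jar is clear. Lowering and releasing.

```bash
python3 -m jog '[{"delta_pos":[0,0.001,-0.03],"turn":[0,0,0],"fingers":-0.2},{"delta_pos":[0,0.001,-0.07],"turn":[0,0,0],"fingers":-0.2},{"delta_pos":[0,0.001,-0.11],"turn":[0,0,0],"fingers":-0.2},{"delta_pos":[0,0.001,-0.135],"turn":[0,0,0],"fingers":-0.2},{"delta_pos":[0,0.001,-0.141],"turn":[0,0,0],"fingers":-0.2},{"delta_pos":[0,0.001,-0.141],"turn":[0,0,0],"fingers":-0.2},{"delta_pos":[0,0.001,-0.141],"turn":[0,0,0],"fingers":-0.2},{"delta_pos":[0,0.001,-0.141],"turn":[0,0,0],"fingers":-0.2}]'
python3 -m jog '[{"delta_pos":[0,0,0],"turn":[0,0,0],"fingers":0.6},{"delta_pos":[0,0,0],"turn":[0,0,0],"fingers":0.6},{"delta_pos":[0,0,0],"turn":[0,0,0],"fingers":0.6},{"delta_pos":[0,0,0],"turn":[0,0,0],"fingers":0.6},{"delta_pos":[0,0,0.03],"turn":[0,0,0],"fingers":0.6},{"delta_pos":[0,0,0.08],"turn":[0,0,0],"fingers":0.6},{"delta_pos":[0,0,0.13],"turn":[0,0,0],"fingers":0.6},{"delta_pos":[0,0,0.15],"turn":[0,0,0],"fingers":0.6},{"delta_pos":[0,0,0.15],"turn":[0,0,0],"fingers":0.6}]'
```

```text
time_s: 5.1
ee_pos: [599.5, 135.5, 109.6]
tool_rot: [3.141, -0.003, 0.387]
wrist_force: [0.1, -0.7, -0.3]
width: 57.5
gripper_force: 15.0
time_s: 6.0
ee_pos: [600.1, 136.2, 261.9]
tool_rot: [3.141, -0.007, 0.388]
wrist_force: [1.1, -0.5, 0.0]
width: 73.5
gripper_force: 0.0
```

```bash
python3 -m jog '[{"delta_pos":[-0.01,-0.03,0],"turn":[0,0,0.045],"fingers":0.6},{"delta_pos":[-0.02,-0.06,0],"turn":[0,0,0.09],"fingers":0.6},{"delta_pos":[-0.03,-0.1,0],"turn":[0,0,0.135],"fingers":0.6},{"delta_pos":[-0.04,-0.14,0],"turn":[0,0,0.18],"fingers":0.2},{"delta_pos":[-0.05,-0.18,0],"turn":[0,0,0.225],"fingers":0.2},{"delta_pos":[-0.06,-0.22,-0.01],"turn":[0,0,0.27],"fingers":0.2},{"delta_pos":[-0.075,-0.26,-0.04],"turn":[0,0,0.315],"fingers":0.2},{"delta_pos":[-0.088,-0.29,-0.07],"turn":[0,0,0.36],"fingers":0.2},{"delta_pos":[-0.088,-0.302,-0.1],"turn":[0,0,0.405],"fingers":0.2},{"delta_pos":[-0.088,-0.302,-0.108],"turn":[0,0,0.45],"fingers":0.2},{"delta_pos":[-0.088,-0.302,-0.108],"turn":[0,0,0.495],"fingers":0.2},{"delta_pos":[-0.088,-0.302,-0.108],"turn":[0,0,0.54],"fingers":0.2}]'
python3 -m jog '[{"delta_pos":[0,0,0],"turn":[0,0,0.045],"fingers":0.2},{"delta_pos":[0,0,0],"turn":[0,0,0.09],"fingers":0.2},{"delta_pos":[0,0,0],"turn":[0,0,0.128],"fingers":0.2},{"delta_pos":[0,0,0],"turn":[0,0,0.128],"fingers":0.2},{"delta_pos":[0,0,0],"turn":[0,0,0.128],"fingers":0.2}]'
python3 - <<'E'
from h import *
c=cap("top"); s=cap("scene")
W=s["W"]; b=W[(W[...,2]>55)&(W[...,2]<70)&(np.hypot(W[...,0]-510,W[...,1]+166)<85)]; print("bar scene",len(b),b.mean(0),b.min(0),b.max(0))
# garlic in bowl
W=c["W"]; m=(W[...,2]>72)&(W[...,2]<140)&(np.hypot(W[...,0]-598,W[...,1]-134)<58); print("garlic",m.sum(),np.nanmean(W[m],0),W[m].max(0))
a=s["color"][130:260,250:410];b=c["color"][120:250,140:300]
cv2.imwrite("pics/lid.png",cv2.resize(np.hstack([b,a]),(800,325),interpolation=cv2.INTER_CUBIC)); print(bot.sense()["joints"].round(2),bot.sense()["tool_rot"],bot.sense()["ee_pos"])
E
```

```text
time_s: 7.2
ee_pos: [509.2, -166.5, 148.1]
tool_rot: [-3.14, -0.002, 2.09]
wrist_force: [0.3, 0.7, -0.1]
width: 55.0
gripper_force: 0.0
time_s: 7.7
ee_pos: [509.8, -166.5, 149.1]
tool_rot: [-3.142, -0.001, 2.483]
wrist_force: [0.0, -0.5, -1.0]
width: 55.0
gripper_force: 0.0
bar scene 126 [ 505.77355163 -160.88277853   61.39476374] [ 448.55331396 -214.51370603   55.26615973] [ 573.87053689 -114.97029217   66.73577741]
garlic 350 [596.41112839 131.53123081 104.60970502] [651.68594508 167.16322314 128.00820551]
[ 0.64  0.44 -0.56  1.85  0.28  0.94  0.86] [-3.14145799e+00 -5.21501750e-04  2.48355567e+00] [ 510.07828003 -166.53313444  149.40346289]
```

View pics/lid.png

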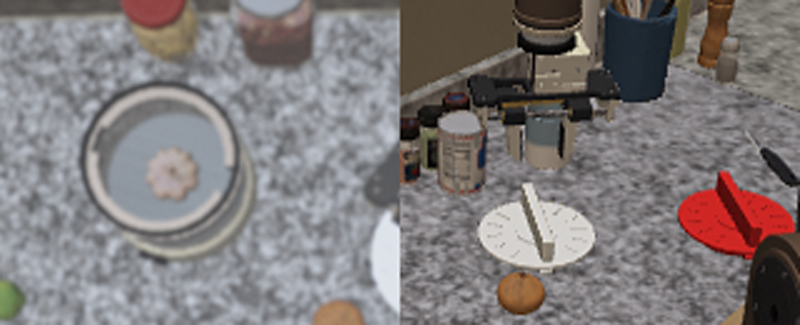

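The garlic sits upright in the bowl (left 172,172), and the gripper straddles the bar with clear sides. Descending and gripping.

```bash
python3 -m jog '[{"delta_pos":[0,0,-0.05],"turn":[0,0,0],"fingers":0.2},{"delta_pos":[0,0,-0.09],"turn":[0,0,0],"fingers":0.2},{"delta_pos":[0,0,-0.112],"turn":[0,0,0],"fingers":0.2},{"delta_pos":[0,0,-0.117],"turn":[0,0,0],"fingers":0.2},{"delta_pos":[0,0,-0.117],"turn":[0,0,0],"fingers":-0.9},{"delta_pos":[0,0,-0.117],"turn":[0,0,0],"fingers":-0.9},{"delta_pos":[0,0,-0.117],"turn":[0,0,0],"fingers":-0.9},{"delta_pos":[0,0,-0.117],"turn":[0,0,0],"fingers":-0.9},{"delta_pos":[0,0,-0.117],"turn":[0,0,0],"fingers":-0.9},{"delta_pos":[0,0,-0.117],"turn":[0,0,0],"fingers":-0.9},{"delta_pos":[0,0,-0.117],"turn":[0,0,0],"fingers":-0.9}]' 45
```

```text
time_s: 8.9
ee_pos: [510.5, -166.9, 33.3]
tool_rot: [-3.141, 0.001, 2.486]
wrist_force: [-2.2, -0.4, 5.7]
width: 15.6
gripper_force: 45.0
```

```bash
python3 -m jog '[{"delta_pos":[0,0,0.03],"turn":[0,0,0],"fingers":-0.9},{"delta_pos":[0,0,0.075],"turn":[0,0,0],"fingers":-0.9},{"delta_pos":[0,0,0.12],"turn":[0,0,0],"fingers":-0.9},{"delta_pos":[0,0,0.165],"turn":[0,0,-0.02],"fingers":-0.9},{"delta_pos":[0,0.01,0.2],"turn":[0,0,-0.06],"fingers":-0.9},{"delta_pos":[0.01,0.03,0.22],"turn":[0,0,-0.1],"fingers":-0.9},{"delta_pos":[0.02,0.06,0.22],"turn":[0,0,-0.14],"fingers":-0.9},{"delta_pos":[0.03,0.095,0.22],"turn":[0,0,-0.18],"fingers":-0.9},{"delta_pos":[0.04,0.13,0.22],"turn":[0,0,-0.22],"fingers":-0.9},{"delta_pos":[0.05,0.17,0.22],"turn":[0,0,-0.26],"fingers":-0.9},{"delta_pos":[0.06,0.21,0.22],"turn":[0,0,-0.3],"fingers":-0.9},{"delta_pos":[0.07,0.245,0.22],"turn":[0,0,-0.34],"fingers":-0.9}]'
python3 -m jog '[{"delta_pos":[0.01,0.03,0],"turn":[0,0,-0.03],"fingers":-0.9},{"delta_pos":[0.015,0.047,0],"turn":[0,0,-0.05],"fingers":-0.9},{"delta_pos":[0.018,0.055,0],"turn":[0,0,-0.054],"fingers":-0.9},{"delta_pos":[0.018,0.056,0],"turn":[0,0,-0.054],"fingers":-0.9},{"delta_pos":[0.018,0.056,0],"turn":[0,0,-0.054],"fingers":-0.9},{"delta_pos":[0.018,0.056,0],"turn":[0,0,-0.054],"fingers":-0.9}]'
python3 - <<'E'
from h import *
s=cap("scene");c=cap("top"); st=bot.sense(); print(st["ee_pos"],st["tool_rot"],st["joints"].round(2),st["wrist_force"])
a=s["color"][130:260,150:310];b=c["color"][120:250,140:300]
cv2.imwrite("pics/ov2.png",cv2.resize(np.hstack([b,a]),(800,325),interpolation=cv2.INTER_CUBIC))
E
```

```text
time_s: 10.1
ee_pos: [580.0, 80.7, 252.4]
tool_rot: [-3.141, -0.0, 1.414]
wrist_force: [-0.5, 0.9, -2.3]
width: 15.9
gripper_force: 45.0
time_s: 10.7
ee_pos: [598.3, 132.6, 252.6]
tool_rot: [3.142, 0.001, 1.247]
wrist_force: [-0.1, 0.0, -2.7]
width: 15.4
gripper_force: 45.0
[598.33509987 132.90069199 252.79821531] [3.14135058e+00 5.61094916e-04 1.24720572e+00] [-0.02  0.43 -0.42  1.54  0.18  1.21 -0.79] [ 0.47860426  0.20958677 -2.15026747]
```

View pics/ov2.png

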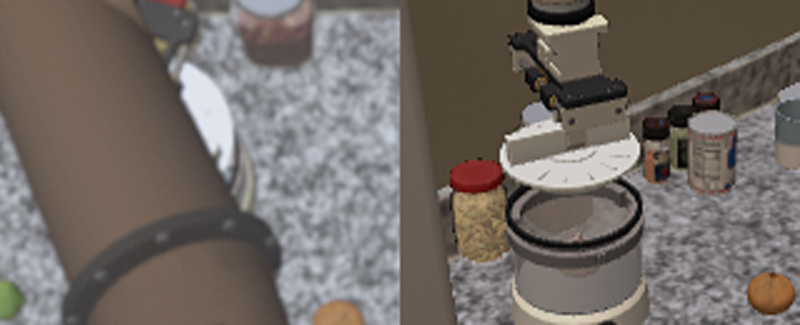

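The lid is held level over the bowl with its bar along the slot line. Approaching in steps and watching the force.

```bash
python3 -m jog '[{"delta_pos":[0,0,-0.02],"turn":[0,0,0],"fingers":-0.9},{"delta_pos":[0,0,-0.04],"turn":[0,0,0],"fingers":-0.9},{"delta_pos":[0,0,-0.047],"turn":[0,0,0],"fingers":-0.9},{"delta_pos":[0,0,-0.047],"turn":[0,0,0],"fingers":-0.9},{"delta_pos":[0,0,-0.047],"turn":[0,0,0],"fingers":-0.9},{"delta_pos":[0,0,-0.047],"turn":[0,0,0],"fingers":-0.9}]'; python3 -m jog '[{"delta_pos":[0,0,-0.003],"turn":[0,0,0],"fingers":-0.9},{"delta_pos":[0,0,-0.006],"turn":[0,0,0],"fingers":-0.9},{"delta_pos":[0,0,-0.009],"turn":[0,0,0],"fingers":-0.9},{"delta_pos":[0,0,-0.012],"turn":[0,0,0],"fingers":-0.9},{"delta_pos":[0,0,-0.012],"turn":[0,0,0],"fingers":-0.9}]'
```

```text
time_s: 11.4
ee_pos: [598.9, 134.6, 206.9]
tool_rot: [3.14, -0.001, 1.248]
wrist_force: [-0.2, 0.2, -2.6]
width: 15.8
gripper_force: 45.0
time_s: 11.9
ee_pos: [598.0, 134.3, 193.1]
tool_rot: [-3.141, 0.001, 1.249]
wrist_force: [-0.3, 1.0, -1.6]
width: 16.0
gripper_force: 45.0
```

```bash
python3 -m jog '[{"delta_pos":[0,0,-0.002],"turn":[0,0,0],"fingers":-0.9},{"delta_pos":[0,0,-0.004],"turn":[0,0,0],"fingers":-0.9},{"delta_pos":[0,0,-0.006],"turn":[0,0,0],"fingers":-0.9},{"delta_pos":[0,0,-0.007],"turn":[0,0,0],"fingers":-0.9},{"delta_pos":[0,0,-0.007],"turn":[0,0,0],"fingers":-0.9}]'; python3 -m jog '[{"delta_pos":[0,0,-0.002],"turn":[0,0,0],"fingers":-0.9},{"delta_pos":[0,0,-0.004],"turn":[0,0,0],"fingers":-0.9},{"delta_pos":[0,0,-0.005],"turn":[0,0,0],"fingers":-0.9},{"delta_pos":[0,0,-0.005],"turn":[0,0,0],"fingers":-0.9}]'
```

```text
time_s: 12.4
ee_pos: [598.2, 134.4, 186.5]
tool_rot: [-3.141, 0.0, 1.249]
wrist_force: [0.3, 0.3, -2.6]
width: 15.7
gripper_force: 45.0
time_s: 12.8
ee_pos: [598.2, 134.3, 181.6]
tool_rot: [-3.141, 0.0, 1.249]
wrist_force: [-0.6, -0.9, -1.9]
width: 15.7
gripper_force: 45.0
```

No contact force at the height where the lugs are already in the slots. Pressing the seal slowly.

```bash
python3 -m jog '[{"delta_pos":[0,0,-0.001],"turn":[0,0,0],"fingers":-0.9},{"delta_pos":[0,0,-0.002],"turn":[0,0,0],"fingers":-0.9},{"delta_pos":[0,0,-0.003],"turn":[0,0,0],"fingers":-0.9},{"delta_pos":[0,0,-0.004],"turn":[0,0,0],"fingers":-0.9},{"delta_pos":[0,0,-0.005],"turn":[0,0,0],"fingers":-0.9},{"delta_pos":[0,0,-0.006],"turn":[0,0,0],"fingers":-0.9}]' 60; python3 -m jog '[{"delta_pos":[0,0,-0.001],"turn":[0,0,0],"fingers":-0.9},{"delta_pos":[0,0,-0.002],"turn":[0,0,0],"fingers":-0.9},{"delta_pos":[0,0,-0.003],"turn":[0,0,0],"fingers":-0.9},{"delta_pos":[0,0,-0.003],"turn":[0,0,0],"fingers":-0.9}]'
```

```text
time_s: 13.4
ee_pos: [598.4, 134.5, 176.6]
tool_rot: [3.141, -0.0, 1.248]
wrist_force: [-2.9, -1.7, 6.0]
width: 15.4
gripper_force: 60.0
time_s: 13.8
ee_pos: [598.4, 134.4, 173.4]
tool_rot: [3.141, -0.0, 1.248]
wrist_force: [-2.1, -0.9, 4.4]
width: 15.4
gripper_force: 60.0
```

```bash
python3 -m jog '[{"delta_pos":[0,0,-0.001],"turn":[0,0,0],"fingers":-0.9},{"delta_pos":[0,0,-0.002],"turn":[0,0,0],"fingers":-0.9},{"delta_pos":[0,0,-0.002],"turn":[0,0,0],"fingers":-0.9},{"delta_pos":[0,0,-0.002],"turn":[0,0,0],"fingers":-0.9}]'
```

```text
time_s: 14.2
ee_pos: [598.4, 134.4, 173.3]
tool_rot: [3.14, -0.0, 1.248]
wrist_force: [-8.8, -4.3, 20.6]
width: 15.7
gripper_force: 60.0
```

Bottomed out: no further motion and the force is rising. Turning clockwise with a lighter press.

```bash
python3 -m jog '[{"delta_pos":[0,0,0.0015],"turn":[0,0,0],"fingers":-0.9},{"delta_pos":[0,0,0.0015],"turn":[0,0,-0.02],"fingers":-0.9},{"delta_pos":[0,0,0.0015],"turn":[0,0,-0.04],"fingers":-0.9},{"delta_pos":[0,0,0.0015],"turn":[0,0,-0.06],"fingers":-0.9},{"delta_pos":[0,0,0.0015],"turn":[0,0,-0.08],"fingers":-0.9},{"delta_pos":[0,0,0.0015],"turn":[0,0,-0.1],"fingers":-0.9},{"delta_pos":[0,0,0.0015],"turn":[0,0,-0.1],"fingers":-0.9}]'; python3 -c "
from plant import bot;s=bot.sense();print(s['torque'],s['joints'].round(2))"
```

```text
time_s: 14.9
ee_pos: [598.7, 135.2, 173.3]
tool_rot: [3.141, -0.002, 0.933]
wrist_force: [-2.2, -0.2, 7.2]
width: 15.7
gripper_force: 60.0
[-0.01699379  0.54173517  0.03093909] [-0.08  0.49 -0.33  1.65  0.18  1.03 -1.1 ]
```

```bash
python3 -m jog '[{"delta_pos":[0,0,0],"turn":[0,0,-0.03],"fingers":-0.9},{"delta_pos":[0,0,0],"turn":[0,0,-0.06],"fingers":-0.9},{"delta_pos":[0,0,0],"turn":[0,0,-0.09],"fingers":-0.9},{"delta_pos":[0,0,0],"turn":[0,0,-0.12],"fingers":-0.9},{"delta_pos":[0,0,0],"turn":[0,0,-0.15],"fingers":-0.9},{"delta_pos":[0,0,0],"turn":[0,0,-0.18],"fingers":-0.9},{"delta_pos":[0,0,0],"turn":[0,0,-0.21],"fingers":-0.9},{"delta_pos":[0,0,0],"turn":[0,0,-0.24],"fingers":-0.9},{"delta_pos":[0,0,0],"turn":[0,0,-0.27],"fingers":-0.9},{"delta_pos":[0,0,0],"turn":[0,0,-0.3],"fingers":-0.9},{"delta_pos":[0,0,0],"turn":[0,0,-0.33],"fingers":-0.9},{"delta_pos":[0,0,0],"turn":[0,0,-0.36],"fingers":-0.9}]';python3 -m jog '[{"delta_pos":[0,0,0],"turn":[0,0,-0.01],"fingers":-0.9},{"delta_pos":[0,0,0],"turn":[0,0,-0.02],"fingers":-0.9},{"delta_pos":[0,0,0],"turn":[0,0,-0.03],"fingers":-0.9},{"delta_pos":[0,0,0],"turn":[0,0,-0.03],"fingers":-0.9}]'; python3 -c "
from plant import bot;s=bot.sense();print(s['torque'],s['joints'].round(2))"
```

```text
time_s: 16.1
ee_pos: [598.3, 135.8, 173.3]
tool_rot: [-3.14, -0.001, -0.198]
wrist_force: [-3.9, 2.4, 7.6]
width: 15.2
gripper_force: 60.1
time_s: 16.5
ee_pos: [598.5, 135.9, 173.3]
tool_rot: [-3.14, -0.001, -0.29]
wrist_force: [-2.8, 2.5, 7.6]
width: 15.5
gripper_force: 60.0
[0.3650978  0.82446362 0.301293  ] [-0.28  0.46 -0.04  1.67  0.02  1.01 -2.19]
```

```bash
for i in 1 2; do python3 -m jog '[{"delta_pos":[0,0,0],"turn":[0,0,-0.01],"fingers":-0.9},{"delta_pos":[0,0,0],"turn":[0,0,-0.02],"fingers":-0.9},{"delta_pos":[0,0,0],"turn":[0,0,-0.02],"fingers":-0.9}]'; python3 -c "
from plant import bot;s=bot.sense();print(s['torque'],s['joints'].round(2))"; done
```

```text
time_s: 16.8
ee_pos: [598.3, 135.5, 173.3]
tool_rot: [-3.141, -0.0, -0.352]
wrist_force: [-5.0, 0.2, 8.5]
width: 15.8
gripper_force: 60.2
[0.15773069 1.05132195 0.70596609] [-0.29  0.46 -0.02  1.67  0.01  1.01 -2.24]
time_s: 17.1
ee_pos: [598.3, 135.0, 173.4]
tool_rot: [-3.141, -0.001, -0.414]
wrist_force: [-5.3, -1.3, 9.3]
width: 16.3
gripper_force: 62.3
[-0.20536541  1.03114     1.41519591] [-0.3   0.46 -0.01  1.67  0.    1.01 -2.3 ]
```

The torque is rising, so the stop is reached. Releasing straight up, backing off and checking.

```bash
python3 -m jog '[{"delta_pos":[0,0,0.001],"turn":[0,0,0.01],"fingers":-0.9},{"delta_pos":[0,0,0.001],"turn":[0,0,0.01],"fingers":0.1},{"delta_pos":[0,0,0.001],"turn":[0,0,0.01],"fingers":0.1},{"delta_pos":[0,0,0.001],"turn":[0,0,0.01],"fingers":0.1},{"delta_pos":[0,0,0.001],"turn":[0,0,0.01],"fingers":0.1},{"delta_pos":[0,0,0.04],"turn":[0,0,0.01],"fingers":0.1},{"delta_pos":[0,0,0.08],"turn":[0,0,0.01],"fingers":0.1},{"delta_pos":[0,0,0.12],"turn":[0,0,0.01],"fingers":0.1}]' 20
python3 -m jog '[{"delta_pos":[-0.03,-0.04,0],"turn":[0,0,0],"fingers":0.1},{"delta_pos":[-0.06,-0.08,0],"turn":[0,0,0],"fingers":0.1},{"delta_pos":[-0.08,-0.12,0],"turn":[0,0,0],"fingers":0.1},{"delta_pos":[-0.1,-0.16,0],"turn":[0,0,0],"fingers":0.1},{"delta_pos":[-0.12,-0.2,0],"turn":[0,0,0],"fingers":0.1},{"delta_pos":[-0.14,-0.24,0],"turn":[0,0,0],"fingers":0.1},{"delta_pos":[-0.14,-0.26,0],"turn":[0,0,0],"fingers":0.1},{"delta_pos":[-0.14,-0.26,0],"turn":[0,0,0],"fingers":0.1},{"delta_pos":[-0.14,-0.26,0],"turn":[0,0,0],"fingers":0.1}]'
python3 - <<'E'
from h import *
s=cap("scene");c=cap("top"); W=c["W"]
b=W[(W[...,2]>192)&(W[...,2]<215)&(np.hypot(W[...,0]-598,W[...,1]-134)<82)]
d=cv2.fitLine(b[:,:2].astype(np.float32),cv2.DIST_HUBER,0,.01,.01).ravel(); print(len(b),b.mean(0),"ang",np.degrees(np.arctan2(d[1],d[0])))
k=W[(W[...,2]>150)&(W[...,2]<182)&(np.hypot(W[...,0]-598,W[...,1]-134)<80)]; print("disc z",np.median(k,0))
print("bar top z",np.median(b[:,2]))
a=s["color"][150:280,150:310];b=c["color"][120:250,140:300]
cv2.imwrite("pics/fin.png",cv2.resize(np.hstack([b,a]),(800,325),interpolation=cv2.INTER_CUBIC))
E
```

```text
time_s: 17.9
ee_pos: [598.1, 134.3, 293.5]
tool_rot: [3.141, 0.001, -0.385]
wrist_force: [1.2, 0.3, 0.3]
width: 50.5
gripper_force: 0.0
time_s: 18.8
ee_pos: [458.5, -125.3, 292.3]
tool_rot: [-3.141, -0.0, -0.386]
wrist_force: [0.2, -0.4, 0.5]
width: 50.5
gripper_force: 0.0
419 [599.70306145 133.36333627 201.79714083] ang -19.367378
disc z [595.19768161 129.98609964 167.16236142]
bar top z 202.31318500956874
```

View pics/fin.png

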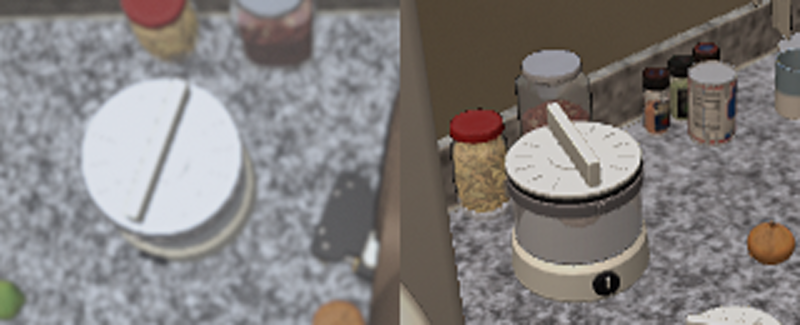

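The lid is seated: the bar top is at 202 mm as expected, and the bar points at the dial. It is turned about 91° from the slot line and at its stop. Handing in.

```bash
python3 -c "
from plant import bot;print(bot.sign_off())"
```

```text
the job is handed in; nothing more can be done
None
```

The garlic bulb is in the bowl, and the lid is pressed fully down and turned clockwise to its stop; the job was handed in at about 19 s with the arm clear, and no verdict came back.

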